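# Switch on the drying cabinet behind the specimen drawers

### The arm

A 7-joint arm with a two-finger parallel gripper is mounted at the origin on the work surface. World frame = base frame: x ahead of the robot, y to its left, z up, the work surface at z = 0. Lengths are in m, angles in degrees, forces in N, time in s.
With the tool pointing down it reaches from about 0.35 to 0.9 m from the base axis. Payload 8.1 kg.
Tool frame: the origin (TCP) lies at the very end of the fingers, on their centre line; the grasp point (between the pads) lies robot.grip_point_offset behind it (robot.grip_point_offset is the distance from the TCP to the grasp point, in m); z points along the fingers, y is the direction in which the jaws open and shut (so a half turn about z gives the same grasp; the last joint's range is limited). The gripper opens to 92 mm and grips with 3 to 60 N. Pads are 19 mm wide; open, the fingers measure 130 mm over their backs; the gripper's body (75 mm by 190 mm) begins 47 mm behind the grasp point.
Start: joints at [-5.879, 24.895, 1.432, 90.138, -0.665, 64.973, -4.303], TCP at [0.625, -0, 0.227] pointing down, gripper open.
Joint ranges: [-149.89, 149.89], [-25.12, 119.58], [-72.63, 75.52], [4.76, 147.25], [-75.54, 255.54], [6.69, 114.76], [-157.13, 157.13]. Speed limits (degrees/s): [127.2, 127.2, 172.46, 172.46, 180, 180, 180].

### API

Orientations are given as [roll, pitch, yaw] about the fixed x, y, z axes, in that order (R = Rz(yaw) Ry(pitch) Rx(roll)).
In Python, from plant import robot gives the robot as it stands.
- The arm moves only by the tool carry_out, never from a script. Its argument "motion" is one flat list of numbers, 4 for each row, row after row: the shift along the tool's x, y, z each as a share of 1 m, from -1 to 1, then the turn about the tool's z as a share of 0.5 rad, from -1 to 1. In form: [x, y, z, twist, x, y, z, twist, ...]. A call has 1 to 8 rows; each row is the pose to reach, as a shift and turn from the pose commanded when the call began, along the tool's axes at that moment; what a row does not reach only later rows make up. A row lasts 1/8 s, in which the tool goes at most 62.5 mm and 10.7 degrees, less where a joint would pass 70% of its speed; a pose out of reach is approached as far as the arm can. A call with a number of a shift or a turn outside -1 to 1 is refused whole. A call with a gripper value outside its range is refused whole. "fingers" is the opening, from -1 (shut) to 1 (fully open), set as the call begins (left out, the last holds). The fingers move at their own pace and stop on an object; "force" is the grip in N (left out, the last holds). Time passes only in rows, so rows that repeat a pose let the fingers close. It gives the time, the measured TCP pose, the force and the opening at its end, in the units of the state.
- robot.read_state(): the state, without advancing time (a new reading comes with each control period).
- robot.camera(name): name is "scene" or "side" or "wrist"; returns a dict with "img" (384x512x3 uint8, red, green, blue), "depth" (384x512 float32, m along the optical axis (not along the pixel's ray), 0 where there is no reading), "intrinsics" (3x3 intrinsics, pixels), "R" (3x3) and "t" (3): a world point X has camera coordinates R X + t. Camera axes: x right, y down, z forward; pixel columns grow to the right and rows downward; lengths in m; the calibration is good to about 2 mm. A picture is of the moment at which its call begins.
- robot.close_job(): hands the job in, once; it reports no verdict.
The state is a dict: "clock": time; "qpos": joint angles; "qvel": joint speeds; "effort": joint torques, N m; "tool_pos": TCP position; "tool_rot": TCP orientation; "contact_force": force on the tool from outside, world axes, zero at the start; "moment": the same for the moment, N m; "gripper_width": finger opening in m.
Only numpy, scipy, OpenCV 4.12 (cv2) and the standard library are available. Lean on these libraries where they do the work, as an engineer would, in place of code of your own. Each camera call takes 0.05 s, during which the arm holds its last target. There are 200 camera calls.

### The job

Turn on the drying cabinet: take the hooked rod from its wooden rest, reach over the stack of dark specimen drawers and, with the rod's red tip and not with the gripper, pull the green paddle switch behind them all the way over towards you until it stays there. Leave the orange paddle switch as it is and the drawers where they stand, then lay the rod back on its rest as you found it and let go.

Things in the scene. Friction and masses are not known exactly. Their poses are not given: they have to be found in the camera images.
- hook_grip (a point): Centre of the loose hooked rod's wooden handle: 130 mm long (x; with brass butt from -76 to +65 mm), 24 mm wide (y), 26 mm high (z, up as it lies on the rest). An 8 mm steel rod leaves its front along +x at mid height and bends square down at x = 190 mm. Whole tool 0.12 kg, balanced within 15 mm of this point.
- hook_tip (a point): Centre of the red 14 mm ball at the lower end of the bent rod: 190 mm along +x from the handle's centre and 80 mm below it. Axes as hook_grip.
- rest: Fixed plywood tool rest, origin at the centre of its underside, 130 (x) x 75 (y) mm. Two upright plates 14 mm thick at x = -45 and +45 mm, tops 85 mm high; open between them (76 mm) for fingers. The handle lies across both tops along x, hook to +x, its centre 98 mm above the origin. Lips 6 mm high at the plates' y edges leave 65 mm for the handle.
- drawers: The barrier: a loose stack of two dark wooden glazed specimen drawers, 90 mm deep (x), 280 mm wide (y), 115 mm high, 2.5 kg. Origin at the centre of its underside; +x points away from the robot to the two switch boxes, whose centres are about 140 mm behind this origin.
- green_box: Fixed white switch box, 90 (x) x 100 (y) x 60 mm high, origin at the centre of its underside, x away from the robot. Green paddle 28 mm wide, 8 mm thick, 55 mm long, hinged about y at the middle of its top (z = 60 mm). Off: leans 0.55 rad away from the robot (end at x = +29, z = 107 mm). On: leans as far towards the robot.
- green_paddle (a joint): Angle of the green paddle: 0 off (leaning away from the robot), 0.55 upright, 1.1 on (leaning to the robot). Weighted: past upright it falls over by itself and stays at either end; pulling it over takes about 1 N.
- orange_box: Another switch box, the same but with an orange paddle; a bystander. It stands beside the green one, centres about 130 mm apart, on either side.
- orange_paddle (a joint): Angle of the orange paddle, as for the green one; 0 (off) at the start.
Not all that is in view belongs to the job. Leave any purple look-alike of the green_box alone.

How it is judged:
By the outcome, as a careful person would: the job done as asked, in the order asked, and still so for the second after the job is handed in, with the robot touching nothing.
It also fails if it takes over 45 s, if anything falls off the work surface, if the arm or the gripper's body presses on something with over 40 N, if the wrist force passes 120 N, or if a joint passes its speed limit or range.

## Working session

There is one attempt and no reset: what is moved stays moved. The work goes in short steps, Python scripts to look and compute and a tool call to move; the robot and the scene stay as the last step left them, time stands still between calls to the robot, and variables do not carry over. Pictures are saved under pics/ and viewed, about 8 in all and at most 12, crops included, and the job is handed in when it is done.

Besides the shell and the picture viewer there is one more tool, called after "Emit:" by a JSON object that holds its "api" and its "payload", one argument or row to a line. carry_out: Moves the arm, as the interface text tells. Shift numbers are shares of 1 m and turn numbers shares of 0.5 rad, none past 1 either way. Its arguments: {"type":"object","properties":{"motion":{"type":"array"},"fingers":{"type":"number"},"force":{"type":"number"}},"required":["motion"]}

```bash
mkdir -p pics; ls; cat > h.py <<'E'
import numpy as np, cv2
from plant import robot
def snap(n,f):
    c=robot.camera(n); np.savez('pics/'+f+'.npz',**c); cv2.imwrite('pics/'+f+'.png',c['img'][:,:,::-1]); return c
def pts(c):
    d=c['depth'];v,u=np.indices(d.shape);K=c['intrinsics']
    P=np.stack([(u-K[0,2])/K[0,0]*d,(v-K[1,2])/K[1,1]*d,d],-1)
    return (P-c['t'])@c['R']
def load(f): return dict(np.load('pics/'+f+'.npz'))
E
python3 - <<'E'
from h import *
a=snap('scene','sc0');b=snap('side','si0')
cv2.imwrite('pics/both0.png',cv2.resize(np.vstack([a['img'],b['img']])[:,:,::-1],(400,600)) if 0 else np.hstack([cv2.resize(a['img'],(400,300)),cv2.resize(b['img'],(400,300))])[:,:,::-1])
s=robot.read_state();print(s, robot.grip_point_offset)
for c in(a,b): print(-c['R'].T@c['t'])
E
```

```text
pics
{'clock': 0.1, 'qpos': array([-5.8783382 , 24.9289287 ,  1.43143757, 90.18395586, -0.66553525,
       64.97376203, -4.30378205]), 'qvel': array([-0.00935537, -0.06606967,  0.00418806, -0.14096737,  0.03603735,
        0.14161329,  0.02211866]), 'effort': array([ 2.76666542e-03, -6.69124532e+01,  9.87763703e-01, -3.15145969e+01,
       -6.05509384e-02,  3.73947364e-02,  1.19628339e-04]), 'tool_pos': array([ 6.24539692e-01, -5.57871528e-05,  2.26061389e-01]), 'tool_rot': array([-1.79921944e+02,  6.50331548e-03,  8.99940617e+01]), 'contact_force': array([ 0.52706406, -1.086487  ,  1.01025681]), 'moment': array([ 0.03946734, -0.0012546 ,  0.00895261]), 'gripper_width': 0.09192897822854679} 0.0188
[ 0.83946902 -0.41064679  0.81092887]
[0.26508205 0.31013236 0.66372598]
```

View pics/sc0.png

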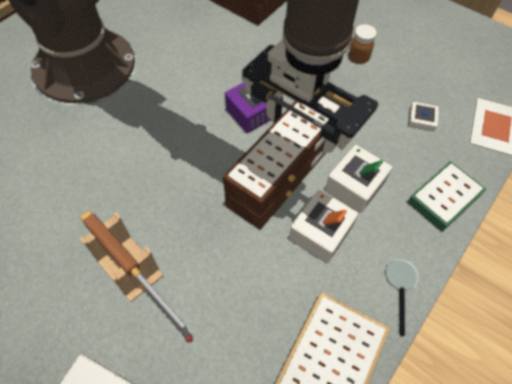

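View pics/si0.png

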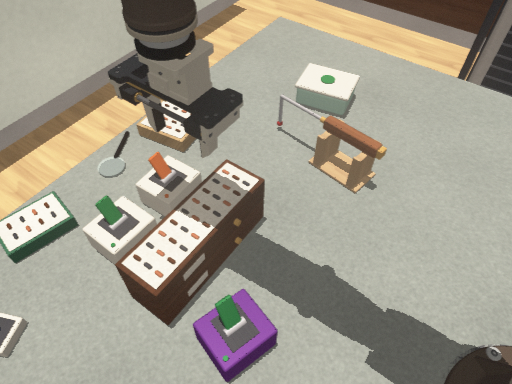

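The scene view shows the rod on its rest (handle ~(110,240), red tip (188,338)), the drawers at (275,165), the green box at (360,175) and the orange box at (325,222). The purple decoy is at (245,105). The side view agrees: green paddle (108,210), orange (160,165).

```bash
python3 - <<'E'
from h import *
for f in('sc0','si0'):
    c=load(f);P=pts(c);hsv=cv2.cvtColor(c['img'],cv2.COLOR_RGB2HSV);H,S,V=[hsv[...,i].astype(int) for i in range(3)]
    img=c['img'].astype(int)
    def rep(n,m):
        k,l,st,ce=cv2.connectedComponentsWithStats(m.astype(np.uint8))
        for i in range(1,k):
            if st[i,4]>=12:
                Q=P[(l==i)&(c['depth']>0)]
                if len(Q)<5: continue
                q=Q[:,:2]-np.median(Q[:,:2],0); w,v=np.linalg.eigh(np.cov(q.T))
                r=cv2.minAreaRect((Q[:,:2]*1000).astype(np.float32))
                print(f,n,ce[i].round(),st[i,4],'med',np.median(Q,0).round(3),'z',np.percentile(Q[:,2],[2,98]).round(3),'yaw',np.degrees(np.arctan2(v[1,1],v[0,1])).round(1),'rect',np.round(r[0]),np.round(r[1]),round(r[2],1))
    rep('green',(H>55)&(H<85)&(S>130)&(P[...,2]>.04))
    rep('orange',(H>4)&(H<14)&(S>170)&(V>150)&(P[...,2]>.05))
    rep('red',((H<6)|(H>170))&(S>110)&(V>70)&(P[...,2]<.06))
    rep('handle',(P[...,2]>.09)&(P[...,2]<.125)&(P[...,1]<(-.1 if f=='sc0' else -.1))&(P[...,0]<.6))
    rep('drawertop',(abs(P[...,2]-.115)<.006)&(P[...,0]>.5))
    rep('boxtop',(abs(P[...,2]-.06)<.006)&(S<60)&(V>140))
E
```

```text
sc0 green [370. 168.] 87 med [0.729 0.1   0.097] z [0.075 0.109] yaw -164.4 rect [727. 105.] [24. 16.] 8.6
sc0 orange [335. 216.] 109 med [ 0.733 -0.026  0.1  ] z [0.079 0.11 ] yaw 177.7 rect [731. -25.] [24. 21.] 4.5
sc0 red [189. 338.] 20 med [ 0.651 -0.334  0.023] z [0.007 0.025] yaw 63.4 rect [ 651. -334.] [9. 5.] 65.8
sc0 handle [116. 249.] 1407 med [ 0.477 -0.31   0.11 ] z [0.098 0.114] yaw 172.2 rect [ 491. -311.] [ 24. 220.] 82.0
sc0 handle [116. 215.] 22 med [ 0.423 -0.261  0.091] z [0.09  0.094] yaw 170.0 rect [ 423. -260.] [ 5. 16.] 78.8
sc0 handle [ 82. 239.] 21 med [ 0.412 -0.329  0.092] z [0.09  0.093] yaw 168.5 rect [ 411. -329.] [ 5. 15.] 83.7
sc0 handle [147. 249.] 24 med [ 0.512 -0.275  0.092] z [0.09  0.094] yaw 175.0 rect [ 512. -275.] [ 5. 14.] 83.8
sc0 handle [112. 276.] 24 med [ 0.5   -0.343  0.092] z [0.09  0.094] yaw 169.4 rect [ 500. -343.] [ 5. 14.] 80.4
sc0 drawertop [328. 103.] 168 med [0.585 0.171 0.116] z [0.114 0.12 ] yaw -178.0 rect [586. 170.] [39. 27.] 1.5
sc0 drawertop [309. 112.] 231 med [0.568 0.129 0.117] z [0.114 0.12 ] yaw -179.8 rect [567. 13
[... 1678 characters left out ...]
0.1 rect [569.  48.] [280.  92.] 89.9
si0 boxtop [328.  81.] 1357 med [ 0.606 -0.49   0.059] z [0.055 0.062] yaw -169.6 rect [ 612. -498.] [137. 112.] 10.6
si0 boxtop [168. 181.] 1024 med [ 0.702 -0.005  0.059] z [0.056 0.061] yaw 79.7 rect [710. -21.] [ 90. 101.] 1.6
si0 boxtop [169. 177.] 46 med [ 0.707 -0.02   0.064] z [0.062 0.066] yaw 92.7 rect [707. -22.] [ 7. 35.] 3.0
si0 boxtop [119. 226.] 1378 med [0.698 0.127 0.059] z [0.056 0.061] yaw 82.0 rect [707. 113.] [99. 90.] 88.7
si0 boxtop [119. 222.] 72 med [0.703 0.112 0.065] z [0.061 0.066] yaw 88.7 rect [708. 113.] [35. 15.] 84.8
si0 boxtop [235. 328.] 67 med [0.414 0.143 0.065] z [0.062 0.066] yaw 71.2 rect [415. 141.] [35.  7.] 70.5
```

Both views agree: grip ≈ (0.459, −0.306, 0.098), rod yaw ≈ −8.5°, green box ≈ (0.708, 0.112). I'm moving above the rest while turning.

Emit:
{"api": "carry_out", "payload": {
  "motion": [-0.04, -0.02, -0.015, 0.15, -0.08, -0.04, -0.03, 0.3, -0.13, -0.07, -0.03, 0.45, -0.18, -0.1, -0.03, 0.6, -0.23, -0.125, -0.03, 0.75, -0.28, -0.15, -0.03, 0.9, -0.306, -0.166, -0.03, 1, -0.306, -0.166, -0.03, 1],
  "fingers": 1
}}

```text
clock: 1.1
tool_pos: [0.4569, -0.3086, 0.2566]
tool_rot: [-180.0, 0.1, 61.0]
contact_force: [-0.5, 0.4, -0.2]
gripper_width: 0.0918
```

Emit:
{"api": "carry_out", "payload": {
  "motion": [0, 0, 0, 0.3, 0, 0, 0, 0.6, 0, 0, 0, 0.9, 0, 0, 0, 1]
}}

```text
clock: 1.6
tool_pos: [0.4597, -0.3045, 0.2564]
tool_rot: [-180.0, -0.0, 32.7]
contact_force: [0.1, 0.7, -1.2]
gripper_width: 0.0917
```

Emit:
{"api": "carry_out", "payload": {
  "motion": [0, 0, 0, 0.3, 0, 0, 0, 0.6, 0, 0, 0, 0.9, 0, 0, 0, 1]
}}

```text
clock: 2.1
tool_pos: [0.4597, -0.3045, 0.2563]
tool_rot: [-180.0, 0.0, 4.0]
contact_force: [0.4, -0.4, 0.1]
gripper_width: 0.0919
```

Emit:
{"api": "carry_out", "payload": {
  "motion": [0, 0, 0, 0.2, 0, 0, 0, 0.43, 0, 0, 0, 0.43, 0, 0, 0, 0.43]
}}

```text
clock: 2.6
tool_pos: [0.4593, -0.3053, 0.2566]
tool_rot: [-180.0, 0.0, -8.0]
contact_force: [-0.1, -0.4, 0.5]
gripper_width: 0.0919
```

```bash
python3 - <<'E'
from h import *
a=snap('wrist','w1');s=robot.read_state();print(s['clock'],s['tool_pos'],s['tool_rot'],s['qpos'])
P=pts(a);m=((P[...,2]>.1)&(P[...,2]<.125)).astype(np.uint8)
k,l,st,ce=cv2.connectedComponentsWithStats(m)
for i in range(1,k):
    if st[i,4]>100:
        Q=P[l==i];print(st[i],cv2.minAreaRect((Q[:,:2]*1000).astype(np.float32)),np.percentile(Q[:,2],95))
m=(abs(P[...,2]-.091)<.003).astype(np.uint8);k,l,st,ce=cv2.connectedComponentsWithStats(m)
for i in range(1,k):
    if st[i,4]>40:print('lip',st[i],P[l==i].mean(0).round(4))
E
```

```text
2.65 [ 0.45923765 -0.30551169  0.25663278] [-1.79987637e+02  7.23177501e-03 -8.08989135e+00] [  7.39785656  17.24160323  27.15926959  99.67715173  -8.584129
  65.14548883 -60.95616519]
[ 247    0   27  248 4034] ((497.9761962890625, -311.3668518066406), (24.03685760498047, 225.81924438476562), 82.07952880859375) 0.11080327848143554
[   0   59   26   83 1095] ((559.0322265625, -91.71072387695312), (15.233898162841797, 71.41896057128906), 78.36470794677734) 0.11423748558565536
lip [  0  38  34 100 437] [ 0.571  -0.0919  0.0911]
lip [218 118   5  15  74] [ 0.5107 -0.274   0.0898]
lip [290 119   6  15  79] [ 0.4996 -0.3431  0.0897]
lip [219 207   6  14  70] [ 0.422  -0.2604  0.0897]
lip [287 208   5  14  67] [ 0.4109 -0.3291  0.0898]
```

View pics/w1.png

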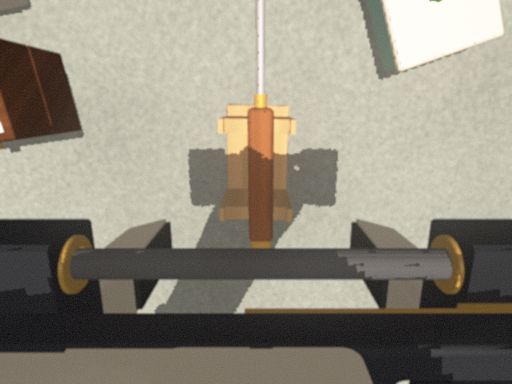

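The wrist view shows the handle centred between the open jaws (column ~260), lying along the tool's x, with the plates at rows 118 and 208 and the finger gap between them. I'll go down and grip.

Emit:
{"api": "carry_out", "payload": {
  "motion": [0, 0, 0.04, 0, 0, 0, 0.08, 0, 0, 0, 0.12, 0, 0, 0, 0.15, 0, 0, 0, 0.17, 0, 0, 0, 0.178, 0, 0, 0, 0.178, 0, 0, 0, 0.178, 0]
}}

```text
clock: 3.65
tool_pos: [0.4596, -0.3064, 0.0796]
tool_rot: [180.0, -0.1, -8.2]
contact_force: [0.3, 0.8, 0.4]
gripper_width: 0.0918
```

Emit:
{"api": "carry_out", "payload": {
  "motion": [0, 0, 0, 0, 0, 0, 0, 0, 0, 0, 0, 0, 0, 0, 0, 0, 0, 0, 0, 0, 0, 0, 0, 0, 0, 0, 0, 0, 0, 0, 0, 0],
  "fingers": -1,
  "force": 40
}}

```text
clock: 4.65
tool_pos: [0.459, -0.306, 0.0787]
tool_rot: [-180.0, 0.0, -8.3]
contact_force: [0.4, 0.5, -0.5]
gripper_width: 0.0238
```

Emit:
{"api": "carry_out", "payload": {
  "motion": [0, 0, -0.01, 0, 0, 0, -0.03, 0, 0, 0, -0.06, 0, 0, 0, -0.09, 0, 0, 0, -0.13, 0, 0, 0, -0.16, 0, 0, 0, -0.17, 0, 0, 0, -0.17, 0]
}}

```text
clock: 5.65
tool_pos: [0.459, -0.306, 0.2488]
tool_rot: [180.0, -0.0, -8.3]
contact_force: [-0.5, -0.1, -2.3]
gripper_width: 0.0238
```

```bash
python3 - <<'E'
from h import *
for n in('scene','side'):
    c=snap(n,n[:2]+'2');P=pts(c);hsv=cv2.cvtColor(c['img'],cv2.COLOR_RGB2HSV);H,S,V=[hsv[...,i].astype(int) for i in range(3)]
    m=((H<6)|(H>170))&(S>110)&(V>70)&(P[...,2]>.1)&(P[...,2]<.25)&(P[...,1]<-.2)
    print(n,m.sum(),np.median(P[m],0))
s=robot.read_state();print(s['tool_pos'],s['tool_rot'],s['gripper_width'],s['qpos'])
E
```

```text
scene 30 [ 0.65108242 -0.33576816  0.19284537]
side 20 [ 0.64227488 -0.32788103  0.18860386]
[ 0.45838797 -0.30556212  0.24751122] [-1.79965063e+02  1.04189335e-01 -8.26500748e+00] 0.024168698787356006 [  7.26718502  17.7195562   27.45986389 100.47643298  -8.96270226
  64.08253427 -60.70254953]
```

View pics/si2.png

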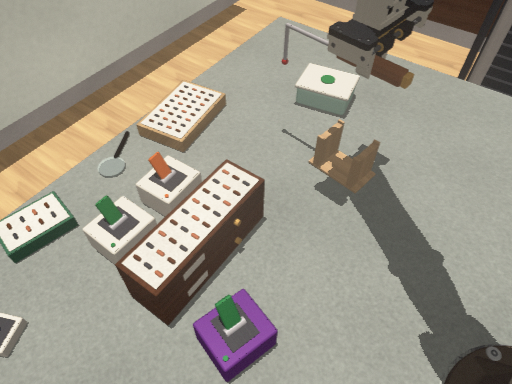

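The side view shows the rod lifted level in the gripper (tip at (285,62)), with drawers and switches undisturbed. The tip measures ≈ (0.647, −0.333, 0.188), as expected. I'll carry it over high.

Emit:
{"api": "carry_out", "payload": {
  "motion": [0.002, -0.015, 0, 0, 0.006, -0.04, 0, 0, 0.012, -0.08, 0, 0, 0.018, -0.12, 0, 0, 0.024, -0.16, 0, 0, 0.03, -0.195, 0, 0, 0.032, -0.213, 0, 0, 0.032, -0.216, 0, 0]
}}

```text
clock: 6.75
tool_pos: [0.5216, -0.0957, 0.2482]
tool_rot: [180.0, 0.1, -8.1]
contact_force: [-0.4, -0.4, -0.7]
gripper_width: 0.0236
```

Emit:
{"api": "carry_out", "payload": {
  "motion": [0.002, -0.015, 0, -0.03, 0.006, -0.04, 0, -0.08, 0.012, -0.08, 0, -0.13, 0.018, -0.12, 0, -0.18, 0.024, -0.16, 0, -0.23, 0.03, -0.195, 0, -0.27, 0.032, -0.213, 0, -0.29, 0.032, -0.216, 0, -0.29]
}}

```text
clock: 7.75
tool_pos: [0.5843, 0.1135, 0.2484]
tool_rot: [180.0, 0.0, 0.1]
contact_force: [0.2, -1.3, -1.8]
gripper_width: 0.0235
```

```bash
python3 - <<'E'
from h import *
ims=[]
for n in('scene','side'):
    c=snap(n,n[:2]+'3');P=pts(c);hsv=cv2.cvtColor(c['img'],cv2.COLOR_RGB2HSV);H,S,V=[hsv[...,i].astype(int) for i in range(3)]
    W=(P[...,0]>.66)&(P[...,0]<.82)&(P[...,1]>.0)&(P[...,1]<.2)
    m=((H<6)|(H>170))&(S>110)&(V>70)&(P[...,2]>.14)&(P[...,2]<.25)&W
    print(n,m.sum(),np.median(P[m],0) if m.any() else '')
    g=(H>55)&(H<85)&(S>130)&(P[...,2]>.065)&W
    if g.any(): print('g',g.sum(),P[g].min(0),P[g].max(0))
    ims.append(c['img'])
s=robot.read_state();print(s['tool_pos'],s['tool_rot'],s['gripper_width'],s['qpos'])
cv2.imwrite('pics/b3.png',np.hstack([ims[0][60:300,220:450],ims[1][100:340,20:250]])[:,:,::-1].repeat(1,0))
E
```

```text
scene 24 [0.77580638 0.1088397  0.19165687]
g 87 [0.71568195 0.09609738 0.07154392] [0.73857237 0.11388119 0.10978554]
side 0 
[0.58424359 0.11131193 0.2486591 ] [ 1.79956842e+02  1.63017679e-02 -1.67737755e-02] 0.023646176069215676 [-27.43909284  21.24136243  15.98649203  93.70523517  -6.23032986
  65.95734339 -99.95594094]
```

View pics/b3.png

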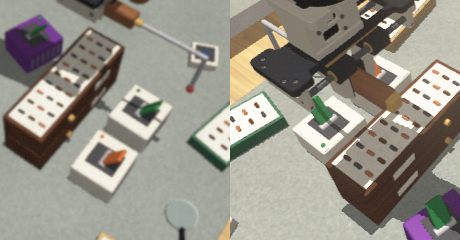

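The crop shows the tip behind and above the green paddle (scene), and the rod spans the drawers with clearance. I'll go down to ball height ~0.104 and check it before pulling.

Emit:
{"api": "carry_out", "payload": {
  "motion": [0, 0, 0.01, 0, 0, 0, 0.025, 0, 0, 0, 0.045, 0, 0, 0, 0.06, 0, 0, 0, 0.075, 0, 0, 0, 0.083, 0, 0, 0, 0.083, 0, 0, 0, 0.083, 0]
}}

```text
clock: 8.85
tool_pos: [0.5849, 0.1124, 0.1663]
tool_rot: [-180.0, -0.1, 0.0]
contact_force: [0.5, -0.1, -1.1]
gripper_width: 0.0239
```

```bash
python3 - <<'E'
from h import *
c=snap('scene','sc4');P=pts(c);hsv=cv2.cvtColor(c['img'],cv2.COLOR_RGB2HSV);H,S,V=[hsv[...,i].astype(int) for i in range(3)]
W=(P[...,0]>.66)&(P[...,0]<.82)&(P[...,1]>.05)&(P[...,1]<.2)
m=((H<6)|(H>170))&(S>110)&(V>70)&(P[...,2]>.07)&(P[...,2]<.25)&W
print(m.sum(),np.median(P[m],0))
s=robot.read_state();print(s['tool_pos'],s['tool_rot'])
cv2.imwrite('pics/b4.png',cv2.resize(c['img'][90:270,250:450],None,fx=3,fy=3)[:,:,::-1])
E
```

```text
16 [0.77649426 0.10699623 0.11055635]
[0.5849139  0.11237456 0.16639095] [-1.79982332e+02 -6.75137983e-02  3.91086031e-02]
```

View pics/b4.png

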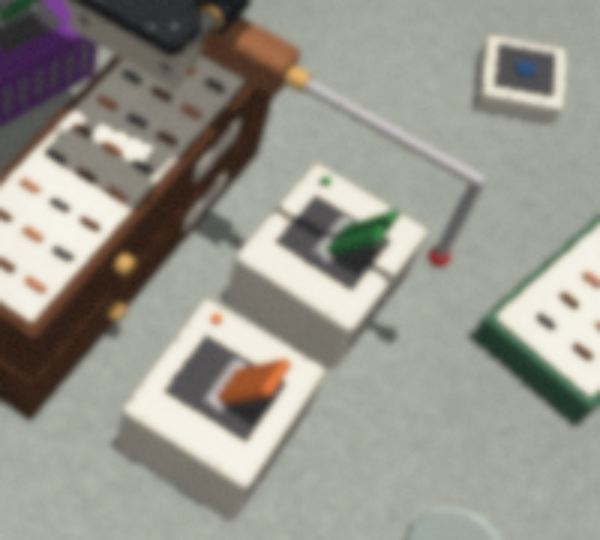

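The ball (440,258) hangs behind the green paddle, in line with it and clear of the box. I'll pull slowly towards the robot.

Emit:
{"api": "carry_out", "payload": {
  "motion": [-0.01, 0, 0.002, 0, -0.02, 0, 0.002, 0, -0.027, 0, 0.002, 0, -0.032, 0, 0.002, 0, -0.037, 0, 0.002, 0, -0.042, 0, 0.002, 0, -0.047, 0, 0.002, 0, -0.05, 0, 0.002, 0]
}}

```text
clock: 9.9
tool_pos: [0.5341, 0.1123, 0.1637]
tool_rot: [180.0, 0.0, 0.0]
contact_force: [0.6, -0.1, -1.2]
gripper_width: 0.0235
```

Emit:
{"api": "carry_out", "payload": {
  "motion": [-0.004, 0, 0, 0, -0.008, 0, 0, 0, -0.012, 0, 0, 0, -0.016, 0, 0, 0, -0.02, 0, 0, 0, -0.024, 0, 0, 0, -0.026, 0, 0, 0, -0.026, 0, 0, 0]
}}

```text
clock: 10.9
tool_pos: [0.5084, 0.1123, 0.1638]
tool_rot: [-180.0, -0.0, 0.0]
contact_force: [-0.1, 0.5, -0.9]
gripper_width: 0.0237
```

```bash
python3 - <<'E'
from h import *
c=snap('scene','sc5')
s=robot.read_state();print(s['tool_pos'],s['tool_rot'],s['contact_force'])
cv2.imwrite('pics/b5.png',cv2.resize(c['img'][90:270,250:450],None,fx=3,fy=3)[:,:,::-1])
E
```

```text
[0.50849595 0.11225093 0.16379226] [-1.79997760e+02 -1.07822243e-02  4.04693589e-02] [ 0.66584216 -1.00256175 -1.18373039]
```

View pics/b5.png

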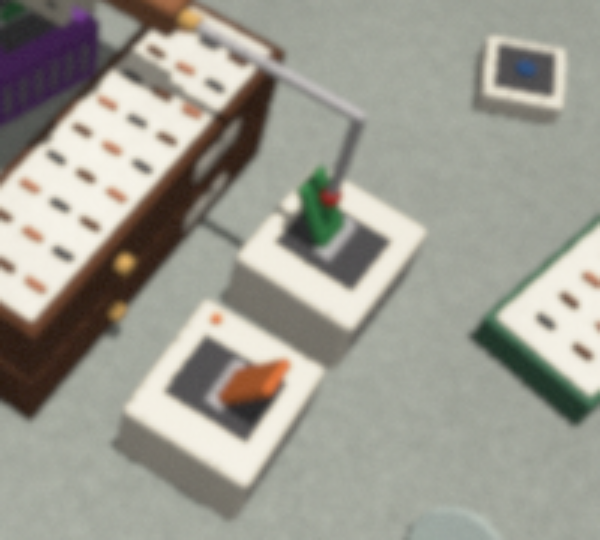

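The green paddle (320,205) now leans towards the robot with the red ball behind it, and the orange one is unchanged. I'll back off slightly, lift, and return by the same path.

Emit:
{"api": "carry_out", "payload": {
  "motion": [0.006, 0, 0, 0, 0.01, 0, -0.01, 0, 0.01, 0, -0.03, 0, 0.01, 0, -0.05, 0, 0.01, 0, -0.07, 0, 0.01, 0, -0.085, 0, 0.01, 0, -0.085, 0, 0.01, 0, -0.085, 0]
}}

```text
clock: 11.95
tool_pos: [0.5181, 0.1122, 0.2482]
tool_rot: [180.0, 0.0, 0.0]
contact_force: [-0.2, 0.8, -1.9]
gripper_width: 0.0237
```

```bash
python3 - <<'E'
from h import *
c=snap('scene','sc6');P=pts(c);hsv=cv2.cvtColor(c['img'],cv2.COLOR_RGB2HSV);H,S,V=[hsv[...,i].astype(int) for i in range(3)]
W=(P[...,0]>.65)&(P[...,0]<.82)&(P[...,1]>.05)&(P[...,1]<.2)
g=(H>55)&(H<85)&(S>130)&(P[...,2]>.065)&W
print('g',g.sum(),P[g].min(0),P[g].max(0)); q=P[g]; k=q[:,2]>np.percentile(q[:,2],85); print(q[k].mean(0))
s=robot.read_state();print(s['tool_pos'],s['tool_rot'])
E
```

```text
g 155 [0.6843983  0.097954   0.06688343] [0.70717958 0.11995135 0.1082417 ]
[0.68653555 0.1100881  0.10554877]
[0.51799093 0.11214794 0.24796201] [1.79973934e+02 7.07584247e-02 4.15835122e-02]
```

The green paddle end is at x ≈ 0.685, z ≈ 0.107, which is the full "on" lean. Now carrying the rod back to the rest.

Emit:
{"api": "carry_out", "payload": {
  "motion": [-0.002, 0.015, 0, 0, -0.006, 0.04, 0, 0, -0.012, 0.08, 0, 0, -0.018, 0.12, 0, 0, -0.024, 0.16, 0, 0, -0.028, 0.19, 0, 0, -0.03, 0.206, 0, 0, -0.03, 0.209, 0, 0]
}}

```text
clock: 13.0
tool_pos: [0.4882, -0.0977, 0.2486]
tool_rot: [180.0, 0.0, -0.1]
contact_force: [-0.2, 0.9, -1.1]
gripper_width: 0.024
```

Emit:
{"api": "carry_out", "payload": {
  "motion": [-0.002, 0.015, 0, 0.03, -0.006, 0.04, 0, 0.08, -0.012, 0.08, 0, 0.13, -0.018, 0.12, 0, 0.18, -0.024, 0.16, 0, 0.23, -0.028, 0.19, 0, 0.27, -0.029, 0.206, 0, 0.29, -0.029, 0.209, 0, 0.29]
}}

```text
clock: 14.0
tool_pos: [0.4594, -0.3068, 0.2486]
tool_rot: [180.0, 0.0, -8.4]
contact_force: [-0.3, -0.2, -2.1]
gripper_width: 0.0238
```

Emit:
{"api": "carry_out", "payload": {
  "motion": [0, 0, 0, 0, 0, 0, 0, 0, 0, 0, 0, 0]
}}

```text
clock: 14.38
tool_pos: [0.4601, -0.3049, 0.2488]
tool_rot: [-180.0, -0.0, -8.2]
contact_force: [0.4, 1.1, -0.9]
gripper_width: 0.0236
```

```bash
python3 - <<'E'
from h import *
c=snap('wrist','w7');s=robot.read_state();print(s['tool_pos'],s['tool_rot'])
P=pts(c)
c=snap('scene','sc7');P=pts(c);hsv=cv2.cvtColor(c['img'],cv2.COLOR_RGB2HSV);H,S,V=[hsv[...,i].astype(int) for i in range(3)]
m=((H<6)|(H>170))&(S>110)&(V>70)&(P[...,2]>.1)&(P[...,2]<.25)&(P[...,1]<-.2)
print(m.sum(),np.median(P[m],0))
E
```

```text
[ 0.46002028 -0.305093    0.24877964] [-1.79985232e+02 -8.87684978e-03 -8.19909539e+00]
29 [ 0.65187689 -0.33475948  0.19232421]
```

Emit:
{"api": "carry_out", "payload": {
  "motion": [0, 0, 0.02, 0, 0, 0, 0.05, 0, 0, 0, 0.08, 0, 0, 0, 0.11, 0, 0, 0, 0.135, 0, 0, 0, 0.15, 0, 0, 0, 0.16, 0, 0, 0, 0.163, 0]
}}

```text
clock: 15.48
tool_pos: [0.4599, -0.3058, 0.0856]
tool_rot: [180.0, -0.0, -8.3]
contact_force: [0.4, -0.5, -1.0]
gripper_width: 0.0239
```

Emit:
{"api": "carry_out", "payload": {
  "motion": [0, 0, 0.002, 0, 0, 0, 0.004, 0, 0, 0, 0.006, 0, 0, 0, 0.0065, 0, 0, 0, 0.0065, 0]
}}

```text
clock: 16.1
tool_pos: [0.4598, -0.3058, 0.0793]
tool_rot: [-180.0, -0.0, -8.3]
contact_force: [0.4, 0.5, -1.0]
gripper_width: 0.0241
```

Emit:
{"api": "carry_out", "payload": {
  "motion": [0, 0, 0, 0, 0, 0, 0, 0, 0, 0, 0, 0, 0, 0, 0, 0, 0, 0, 0, 0, 0, 0, 0, 0, 0, 0, 0, 0, 0, 0, 0, 0],
  "fingers": 1
}}

```text
clock: 17.1
tool_pos: [0.4597, -0.3058, 0.0792]
tool_rot: [-180.0, 0.0, -8.3]
contact_force: [-0.1, 0.7, -0.6]
gripper_width: 0.0915
```

Emit:
{"api": "carry_out", "payload": {
  "motion": [0, 0, -0.01, 0, 0, 0, -0.03, 0, 0, 0, -0.06, 0, 0, 0, -0.1, 0, 0, 0, -0.14, 0, 0, 0, -0.17, 0, 0, 0, -0.18, 0, 0, 0, -0.18, 0]
}}

```text
clock: 18.1
tool_pos: [0.4598, -0.3058, 0.2595]
tool_rot: [180.0, -0.0, -8.3]
contact_force: [-0.0, 0.4, 0.6]
gripper_width: 0.0919
```

```bash
python3 - <<'E'
from h import *
s=robot.read_state();print(s['clock'],s['tool_pos'],s['gripper_width'])
ims=[]
for n in('scene','side'):
    c=snap(n,n[:2]+'8');P=pts(c);hsv=cv2.cvtColor(c['img'],cv2.COLOR_RGB2HSV);H,S,V=[hsv[...,i].astype(int) for i in range(3)]
    m=((H<6)|(H>170))&(S>110)&(V>70)&(P[...,2]<.06)&(P[...,1]<-.2)&(P[...,2]>.005)
    if m.any(): print(n,'tip',m.sum(),np.median(P[m],0))
    g=(H>55)&(H<85)&(S>130)&(P[...,2]>.065)&(P[...,0]>.6)
    o=(H>4)&(H<14)&(S>170)&(V>150)&(P[...,2]>.07)&(P[...,0]>.69)
    d=(abs(P[...,2]-.115)<.006)&(P[...,0]>.5)&(P[...,1]>-.15)
    for k,q in(('green',g),('orange',o),('drawers',d)):
        if q.any(): print(n,k,q.sum(),P[q].min(0).round(3),P[q].max(0).round(3))
    ims.append(cv2.resize(c['img'],(400,300)))
cv2.imwrite('pics/b8.png',np.hstack(ims)[:,:,::-1])
E
```

```text
18.1 [ 0.45981577 -0.30578929  0.25945817] 0.09194564908340327
scene tip 18 [ 0.6518175  -0.33562881  0.021932  ]
scene green 154 [0.684 0.098 0.071] [0.707 0.12  0.109]
scene orange 110 [ 0.719 -0.411  0.077] [ 0.839 -0.014  0.811]
scene drawers 5689 [ 0.526 -0.093  0.109] [0.742 0.189 0.121]
side tip 13 [ 0.64328068 -0.32801255  0.02155965]
side orange 2 [ 0.735 -0.028  0.106] [ 0.738 -0.017  0.109]
side drawers 7624 [ 0.523 -0.092  0.109] [0.677 0.189 0.121]
```

View pics/b8.png

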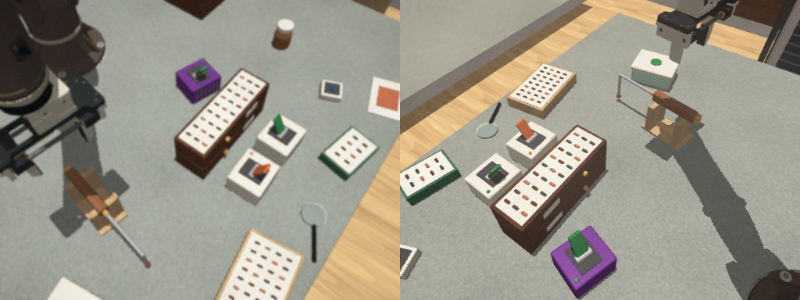

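The final views show the rod on its rest with its tip where it began, the green paddle leaning to the robot, and the orange paddle and drawers unmoved. The gripper is open and clear, so I'm handing in.

```bash
python3 -c "
from plant import robot
print(robot.close_job())"
```

```text
the job is handed in; nothing more can be done
None
```

The green switch is on, the rod is back on its rest, and the job is handed in at about 18 s of the 45 s allowed. I lifted the rod from its rest, reached over the drawers and pulled the green paddle over with the red tip. Then I laid the rod back and let go.

In the last checks:
- **Green paddle:** it leans fully towards the robot, with its end at x ≈ 0.684 m and z ≈ 0.108 m. It stayed there after the rod left.
- **Orange paddle and drawers:** both measure where they were at the start, the drawers to within about 1 mm.
- **Rod:** its tip is within about 2 mm of where it began.
- **Gripper:** it is open and about 180 mm above where it let go of the rod. Force readings after each move stayed within about 3 N.

No check failed. The two cameras differ by about 8 mm on the tip position, the same as before the job, because each sees a different side of the ball.

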